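# Fit the touch guard and hold a plug-in lamp on the tester

### The arm

A 7-joint arm with a two-finger parallel gripper is mounted at the origin on the work surface. World frame = base frame: x ahead of the robot, y to its left, z up, the work surface at z = 0. Lengths are in mm, angles in rad, forces in N, time in s.
With the tool pointing down it reaches from about 400 to 900 mm from the base axis. Payload 5.5 kg.
Tool frame: the origin (TCP) lies at the very end of the fingers, on their centre line; the grasp point (between the pads) lies 19 mm behind it; z points along the fingers, y is the line along which they close (so a half turn about z gives the same grasp; the last joint's range is limited). The gripper opens to 85 mm and grips with 20 to 120 N. Pads are 22 mm wide; open, the fingers measure 114 mm over their backs; the gripper's body (76 mm by 85 mm) begins 54 mm behind the grasp point. The pads swing forward as they close: fully open they stand 13 mm farther back than shut.
Start: joints at [1.609, 0.501, -0.427, 1.55, 0.221, 1.138, -0.21], TCP at [144.926, -633.637, 231.31] pointing down, gripper open.
Joint ranges: [-2.88, 2.88], [-0.31, 2.03], [-1.54, 1.56], [0.2, 2.42], [-1.41, 4.55], [0.19, 2.02], [-2.57, 2.57]. Speed limits (rad/s): [2.57, 2.57, 3.14, 3.14, 3.14, 3.14, 3.14].

### API

Orientations are given as a unit quaternion [x, y, z, w].
In Python, from rig import manip gives the robot as it stands.
- The arm moves only by the shell command python3 -m creep 'ROWS' [FORCE]. ROWS is JSON, a list of rows, each a list of 3 entries, a list of its own where there are three numbers: the shift along the tool's x, y, z in units of 25 mm (1.0 is 25 mm), then the turn, a rotation vector about the tool's x, y, z in units of 6 degrees (1.0 is 6 degrees), then the finger opening in mm, from 0 to 85.4. A call has 1 to 8 rows; each row is the pose to reach, as a shift and turn from the pose commanded when the call began, along the tool's axes at that moment; what a row does not reach only later rows make up. A row lasts 1/12 s, in which the tool goes at most 41.7 mm and 7.16 degrees, less where a joint would pass 70% of its speed; a pose out of reach is approached as far as the arm can. A call with a gripper value outside its range is refused whole. The fingers move at their own pace and stop on an object; FORCE is the grip in N (left out, the last holds). Time passes only in rows, so rows that repeat a pose let the fingers close. It gives the time, the measured TCP pose, the force, the opening and the grip force at its end, in the units of the state.
- manip.state(): the state, without advancing time (a new reading comes with each control period).
- manip.grab_frame(name): name is "scene" or "top" or "wrist"; returns a dict with "pixels" (480x640x3 uint8, blue, green, red), "fx", "fy", "cx", "cy" (pixels), "world_from_camera" (4x4, takes a point from camera to world coordinates); the wrist camera has in their place "tool_from_camera" (4x4, takes a point from camera to tool coordinates, whose origin is the TCP and whose axes are the flange's). Camera axes: x right, y up, looking along -z (the intrinsics and any distortion apply to the point x, -y, -z); pixel columns grow to the right and rows downward; lengths in mm; the calibration is good to about 2 mm. The wrist camera is an equidistant fisheye: a pixel r from the principal point sees the ray r / f radians off the axis. A picture is of the moment at which its call begins: read the wrist's pose just before it. There is no depth.
- manip.job_done(): hands the job in; it is judged then, once.
The state is a dict: "time_s": time; "joint_pos": joint angles; "qd": joint speeds; "effort": joint torques, N m; "ee_pos": TCP position; "tcp_rot": TCP orientation; "wrist_force": force on the tool from outside, world axes, zero at the start; "ft_torque": the same for the moment, N m; "gripper_width": finger opening in mm; "finger_force": force on a finger pad.
Only numpy, scipy, OpenCV 4.12 (cv2) and the standard library are available. Lean on these libraries where they do the work, as an engineer would, in place of code of your own. Each camera call takes 0.05 s, during which the arm holds its last target. There are 200 camera calls.

### The job

Test the long plug-in lamp: first fit the touch guard fully home over the two pegs of the lamp tester and let go of it, then take the long lamp from the wooden stand, pass it plug first down through the guard's slot and press it about halfway down the travel of the sprung contacts. Finish while still holding the lamp there, upright and steady, so that the reading can be taken: do not let go of it, and do not force the contacts down onto their stop. Leave the two short lamps, the screwdriver and the multimeter alone.

Things in the scene. Friction and masses are not known exactly. Their poses are not given: they have to be found in the camera images.
- tester: Lamp tester fixed on the bench: grey steel case 165 (x) x 210 (y) x 60 mm high, origin at the centre of its underside, z up. A low black control strip (at most 6 mm high) runs along the -x side of its top; the rest is the deck, with a rectangular well and an upright steel peg at each end of it. It may be turned up to 0.3 rad.
- tester_deck (a point): Point on the tester's deck, 60 mm above the bench, midway between the two pegs and over the middle of the well (27 mm to +x of the case's centre). Axes as the tester: z up, y along the line of the pegs. The well is 28 (x) x 42 (y) mm; the sprung contacts fill it 16 mm below the deck.
- peg (a point): Foot of one of the tester's two equal pegs, on the deck at y = +49 mm from tester_deck (the other is at y = -49 mm). Steel, diameter 8 mm, 14 mm tall, the top 4 mm tapered.
- contacts (a joint): How far the sprung contacts in the tester's well are pressed straight down, m: 0 free (16 mm below the deck), 0.008 on their stop. They start to move at about 2.5 N and reach the stop at about 8 N (0.7 N per mm); let go, they spring back and lift the lamp.
- guard: Loose touch guard, about 120 g, lying flat, right way up: black plastic plate 84 (x) x 124 (y) x 6 mm with an upright grey sleeve in the middle, 34 (x) x 48 (y) mm outside, by which it can be gripped. Peg holes of 10 mm at y = +49 and -49 mm. Origin at the centre of the underside, z up, y along the long side. Either way round fits the pegs.
- guard_rim (a point): Middle of the slot's mouth at the rim of the guard's sleeve, 32 mm above the guard's underside; axes as the guard. The slot is 22 (x) x 36 (y) mm, straight down through sleeve and plate; in the top 5 mm it flares by about 3 mm a side as a lead-in.
- long_lamp: Long plug-in LED lamp, about 90 g, a flat stick 160 mm long standing plug down in a well of the stand. Origin at the centre of the plug's end (the bottom), z up along the lamp, y across its wide side. From the bottom: plug 11 (x) x 24 (y), 16 mm long; white cap 20 x 34, 40 mm long; tube 18 x 32, 104 mm long, half white, half aluminium. Either way round fits the slot.
- lamp_top (a point): Centre of the long lamp's top end, 160 mm above its origin; axes as the lamp. Grip the tube near here, across its 18 mm. When the plug's end is 16 mm below the deck it meets the free contacts, and the cap's lower end is level with the deck.
- stand: Wooden stand fixed on the bench left or right of the tester (the guard lies on the other side): 74 (x) x 200 (y) x 30 mm, origin at the centre of its underside. Three wells in the top at y = -65, 0, +65 mm, 14 (x) x 31 (y) x 20 mm deep. A lamp in each: plug 16 mm deep in the well, cap resting on the top, wide side along the stand's y.
- short_lamp_a: Short lamp in another well of the stand, to be left alone: 112 mm long (tube 56 mm), otherwise like the long one, origin and axes likewise.
- short_lamp_b: The second short lamp in the stand, to be left alone: 112 mm long, origin and axes likewise.
- screwdriver: Screwdriver lying on the bench beyond the tester, to be left alone.
- multimeter: Black hand-held multimeter, 130 x 72 x 34 mm, lying on the bench beyond the tester, to be left alone.
Mind the look-alikes: they are no part of the job. What is shaped like the long_lamp but yellow is not meant.

How it is judged (in metres and radians):
On the way, in this order (a step that is already met when the one before it is completed fails the run):
1. the guard sits fully home on the tester's pegs, let go (horizontal distance between guard and tester_deck below 0.003 m and z of guard in the frame of tester_deck between -0.002 and 0.002 m and angle between the z axis of guard and the z axis of tester_deck, either way round below 0.03 rad and angle between the y axis of guard and the y axis of tester_deck, either way round below 0.06 rad and contact force between the fingers and guard below 0.3 N), for 0.2 s.
2. the long lamp's plug has passed through the guard's slot (horizontal distance between guard and tester_deck below 0.003 m and z of guard in the frame of tester_deck between -0.002 and 0.002 m and angle between the z axis of guard and the z axis of tester_deck, either way round below 0.03 rad and angle between the y axis of guard and the y axis of tester_deck, either way round below 0.06 rad and horizontal distance between long_lamp and tester_deck below 0.005 m and z of long_lamp in the frame of tester_deck below -0.012 m and angle between long_lamp's own z axis and vertical below 0.1 rad), for 0.1 s.
At the end, for the whole second after the job is handed in: The guard is fully home on the deck (within 3 mm sideways, 2 mm in height, 0.06 rad in turn); the long lamp stands upright in its slot (within 0.1 rad), held still in the gripper, and presses the sprung contacts 2 to 7 mm down (of 8 mm) (all of step 2 and value of joint contacts between 0.002 and 0.007 m and contact force between long_lamp and contacts above 1 N and contact force between the fingers and long_lamp above 2 N and linear speed of long_lamp below 0.02 m/s); the arm keeps its last pose, push and grip.
It fails at once if a short lamp is pushed out of place or tipped (distance of any of short_lamp_a, short_lamp_b from where it was at the start of the episode above 0.02 m or angle between any of short_lamp_a, short_lamp_b's own z axis and vertical above 0.3 rad).
It fails at once if the screwdriver or the multimeter is pushed away (distance of any of screwdriver, multimeter from where it was at the start of the episode above 0.03 m).
It also fails if it takes over 69 s, if anything falls off the work surface, if the arm or the gripper's body presses on something with over 40 N, if the wrist force passes 120 N, or if a joint passes its speed limit or range.

## Working session

There is one attempt and no reset: what is moved stays moved. The work goes in short steps, Python scripts to look and compute and a shell command to move; the robot and the scene stay as the last step left them, time stands still between calls to the robot, and variables do not carry over. Pictures are saved under pics/ and viewed, at most 10 in all, crops included, and the job is handed in when it is done.

```bash
mkdir -p pics; ls
cat > h.py <<'E'
import numpy as np, cv2, json
from rig import manip
from scipy.spatial.transform import Rotation as R
def save(name,fn):
    f=manip.grab_frame(name); cv2.imwrite('pics/'+fn+'.png',f['pixels'])
    np.savez('pics/'+fn+'.npz',**{k:v for k,v in f.items() if k!='pixels'}); return f
def ray(fn,u,v):
    f=np.load('pics/'+fn+'.npz'); M=f['world_from_camera']
    d=np.array([(u-f['cx'])/f['fx'],-(v-f['cy'])/f['fy'],-1.]); return M[:3,3],M[:3,:3]@d
def onz(fn,u,v,z):
    o,d=ray(fn,u,v); return o+d*(z-o[2])/d[2]
def tri(a,b):
    o1,d1=ray(*a);o2,d2=ray(*b)
    t=np.linalg.lstsq(np.c_[d1,-d2],o2-o1,rcond=None)[0]
    p,q=o1+d1*t[0],o2+d2*t[1]; return (p+q)/2,np.linalg.norm(p-q)
def proj(fn,P):
    f=np.load('pics/'+fn+'.npz'); p=np.linalg.inv(f['world_from_camera'])@np.r_[P,1]
    return f['cx']+f['fx']*p[0]/-p[2], f['cy']-f['fy']*p[1]/-p[2]
E
python3 - <<'E'
from h import *
for n in('scene','top','wrist'):
    f=save(n,n+'0'); print(n,{k:np.round(v,3).tolist() for k,v in f.items() if k!='pixels'})
print(manip.state())
E
```

```text
pics
scene {'fx': 609.455, 'fy': 609.455, 'cx': 322.866, 'cy': 238.907, 'world_from_camera': [[-0.243, -0.668, 0.704, 1489.433], [0.97, -0.166, 0.178, 243.261], [-0.002, 0.726, 0.688, 1067.174], [0.0, 0.0, 0.0, 1.0]]}
top {'fx': 444.181, 'fy': 444.181, 'cx': 319.942, 'cy': 244.032, 'world_from_camera': [[-0.005, 0.998, -0.064, 464.592], [-1.0, -0.005, -0.005, 12.519], [-0.005, 0.063, 0.998, 943.589], [0.0, 0.0, 0.0, 1.0]]}
wrist {'fx': 371.648, 'fy': 371.648, 'cx': 322.857, 'cy': 239.212, 'tool_from_camera': [[0.001, 0.948, 0.319, 81.953], [1.0, -0.001, -0.0, -0.108], [-0.0, 0.319, -0.948, -142.999], [0.0, 0.0, 0.0, 1.0]]}
{'time_s': 0.15, 'joint_pos': array([ 1.6091774 ,  0.50169975, -0.42680356,  1.55116383,  0.22081187,
        1.13830758, -0.2102864 ]), 'qd': array([ 2.63013819e-04, -1.76961997e-03,  5.36788175e-05, -1.59976747e-03,
       -8.95613109e-04,  4.66721465e-05, -5.09204346e-04]), 'effort': array([-6.67319546e-03, -5.70033753e+01, -5.82527161e+00, -2.81288177e+01,
        1.06560934e-02,  7.71025865e-03, -1.29842368e-05]), 'ee_pos': array([ 144.7389294 , -633.14781193,  230.47236647]), 'tcp_rot': array([ 9.93686883e-01,  1.12186418e-01, -5.90832109e-05, -7.62802028e-04]), 'wrist_force': array([ 0.03391269, -1.25582717,  0.87270262]), 'ft_torque': array([-0.03803098, -0.00858984, -0.01673523]), 'finger_force': 0.0, 'gripper_width': 85.34006973692914}
```

View pics/scene0.png

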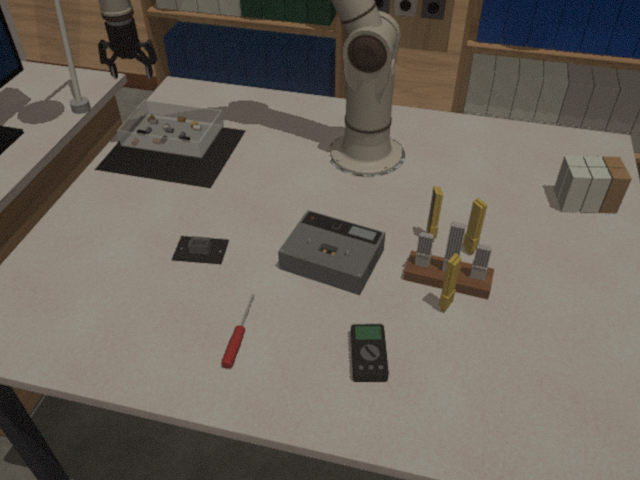

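View pics/top0.png

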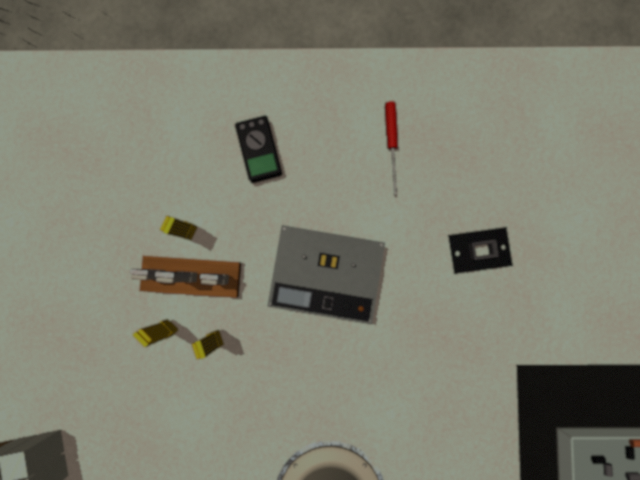

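The scene view shows the guard at (201,248), the tester at (332,250), and the stand at about (450,270) with the long lamp in the middle (455,238). Three yellow lamps stand around it at (434,210), (476,228) and (451,282). From the top, the guard is at (482,250), the contacts at (329,261) and the stand at (190,277). I'll enlarge these areas.

Run:
```python
from h import *
t=cv2.imread('pics/top0.png');s=cv2.imread('pics/scene0.png')
c=lambda im,x,y:cv2.resize(im[y:y+75,x:x+100],(400,300),interpolation=cv2.INTER_CUBIC)
m=np.vstack([np.hstack([c(t,432,213),c(t,280,215)]),np.hstack([c(s,160,215),c(s,280,205)])])
cv2.imwrite('pics/m1.png',cv2.convertScaleAbs(m,alpha=1.5))
c2=lambda im,x,y,w,h:cv2.resize(im[y:y+h,x:x+w],(800,300),interpolation=cv2.INTER_CUBIC)
m=np.vstack([np.hstack([cv2.resize(t[215:365,125:255],(520,600),interpolation=cv2.INTER_CUBIC)])])
n=cv2.resize(s[180:320,400:500],(280,392),interpolation=cv2.INTER_CUBIC)
m=np.hstack([m,np.vstack([n,np.zeros((208,280,3),np.uint8)])])
cv2.imwrite('pics/m2.png',cv2.convertScaleAbs(m,alpha=1.5))
```

```text
(no output)
```

View pics/m1.png

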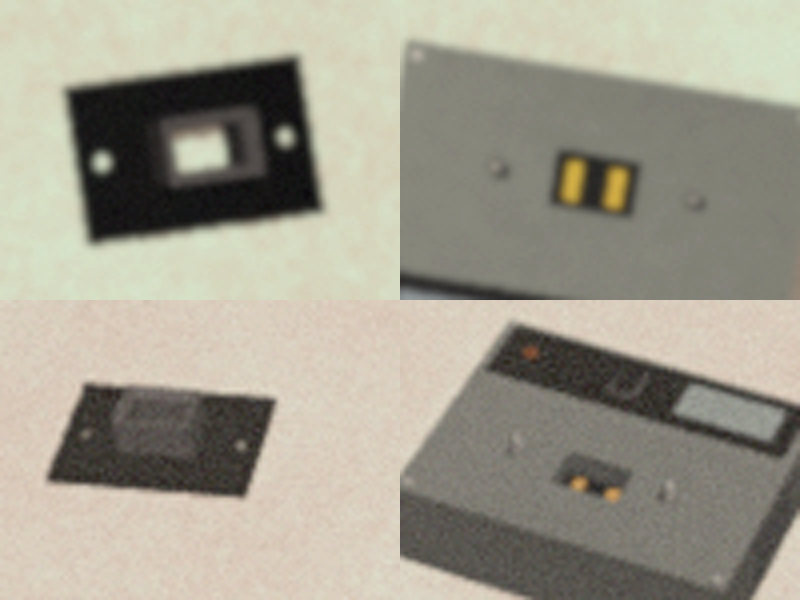

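View pics/m2.png

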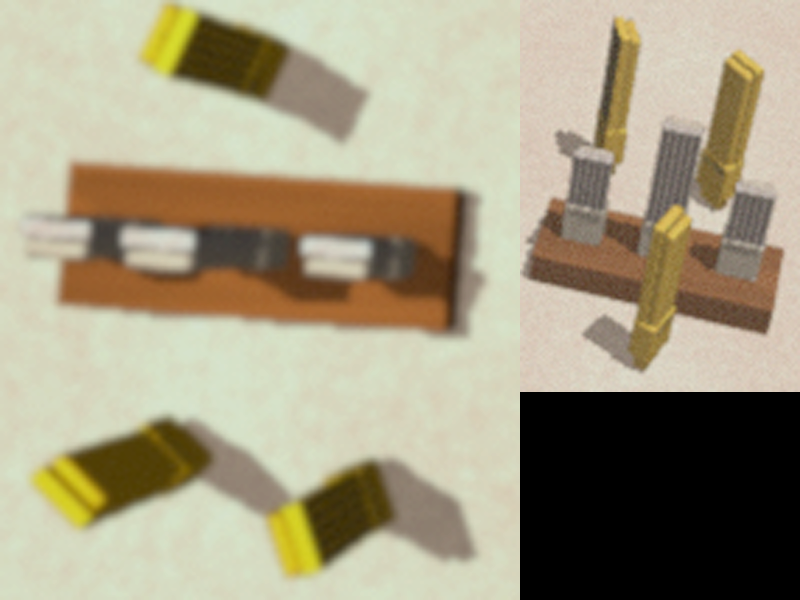

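Full-size enlargements give the guard corners and holes, the peg tips, the well rim and the lamp tops. The long lamp's top is at about (158,248) in the top crop and (163,123) in the scene crop. Now I'll triangulate.

Run:
```python
from h import *
T=lambda ox,oy,x,y,s=4.:('top0',ox+(x+.5)/s-.5,oy+(y+.5)/s-.5)
S=lambda ox,oy,x,y,s=4.:('scene0',ox+(x+.5)/s-.5,oy+(y+.5)/s-.5)
def show(n,a,b): p,e=tri(a,b); print(n,p.round(1),'gap',round(e,1)); return p
print('guard')
tc=[(68,90),(298,58),(322,210),(90,242)]  # top: left-up,right-up,right-low,left-low
sc=[(245,197),(48,181),(85,84),(275,100)]
g=[show('c',T(432,213,*a),S(160,215,*b)) for a,b in zip(tc,sc)]
show('hL',T(432,213,102,162),S(160,215,240,145)); show('hR',T(432,213,285,138),S(160,215,86,134))
g=np.array(g);print(g.mean(0),np.linalg.norm(g[0]-g[1]),np.linalg.norm(g[1]-g[2]))
d=g[0]-g[1]+g[3]-g[2]; print('yaw of y axis',np.arctan2(-d[0],d[1]))
gz=np.array([onz(*T(432,213,*a),6) for a in tc]);print('on z6',gz.mean(0)); d=gz[0]-gz[1]+gz[3]-gz[2]; print(np.arctan2(-d[0],d[1]))
print('rim'); 
rt=[(160,120),(258,106),(268,172),(170,186)]
q=np.mean([onz(*T(432,213,*a),32) for a in rt],0);print(q)
print('tester')
a=show('pegL',T(280,215,98,168),S(280,205,267,186));b=show('pegR',T(280,215,296,201),S(280,205,115,135))
for z in(60,70,74):
  a=onz(*T(280,215,98,169),z);b=onz(*T(280,215,296,201),z);d=a-b;print(z,(a+b)/2,np.linalg.norm(d),np.arctan2(-d[0],d[1]))
w=[onz(*T(280,215,*p),60) for p in[(158,152),(238,162),(233,215),(152,205)]];print('well',np.mean(w,0))
print('lamp'); show('long',T(125,215,158,248),S(400,180,163,123,2.8))
show('shL',T(125,215,57,237),S(400,180,234,187,2.8));show('shR',T(125,215,337,257),S(400,180,72,154,2.8))
st=[(72,163),(460,190),(450,330),(60,302)]
s=np.array([onz(*T(125,215,*p),30) for p in st]);print('stand',s.mean(0));d=s[0]-s[1]+s[3]-s[2];print(np.arctan2(-d[0],d[1]),s.round(0).tolist())
for n,p,q in[('yA',(170,40),(103,28)),('yB',(70,490),(222,60)),('yC',(295,540),(0,0))]:
  print(n,onz(*T(125,215,*p),160))
show('y1',T(125,215,165,40),S(400,180,155,215,2.8));show('y2',T(125,215,72,490),S(400,180,222,62,2.8));show('y3',T(125,215,295,540),S(400,180,106,25,2.8))
```

```text
guard
c [ 542.  -255.1   -1.5] gap 3.6
c [ 558.5 -377.7   -1.1] gap 3.6
c [ 477.7 -386.5    4.7] gap 1.5
c [ 461.4 -264.3    3.6] gap 1.8
hL [ 503.6 -271.9    2.1] gap 2.1
hR [ 5.159e+02 -3.699e+02  4.000e-01] gap 1.7
[ 509.8796918  -320.87231065    1.43030567] 123.66754265781775 81.50734017093794
yaw of y axis 0.1330210017726007
on z6 [ 509.79203087 -320.66428743    6.        ]
0.13271299060922973
rim
[ 510.45378447 -321.4596923    32.        ]
tester
pegL [495.5  48.5  69.4] gap 0.5
pegR [478.6 -48.1  72.9] gap 1.3
60 [ 4.87177996e+02 -4.60144546e-01  6.00000000e+01] 99.66931935838933 -0.16501960430206017
70 [ 4.86922374e+02 -3.13249299e-01  7.00000000e+01] 98.54131390541886 -0.1650196043020606
74 [ 4.86820126e+02 -2.54491200e-01  7.40000000e+01] 98.09011172423068 -0.16501960430206075
well [4.87933473e+02 3.66860834e-01 6.00000000e+01]
lamp
long [458.2 286.8 174.7] gap 1.1
shL [463.2 350.8 124.9] gap 0.2
shR [453.5 221.8 122.8] gap 0.3
stand [457.95616286 285.19235277  30.        ]
-0.07480420778169329 [[501.0, 383.0, 30.0], [486.0, 183.0, 30.0], [415.0, 187.0, 30.0], [430.0, 388.0, 30.0]]
yA [550.34995255 287.8261057  160.        ]
yB [352.93466412 328.21341196 160.        ]
yC [330.99546101 229.45292437 160.        ]
y1 [549.8 290.1 162.9] gap 2.1
y2 [352.6 328.3 159.1] gap 1.2
y3 [331.1 229.7 162.3] gap 1.8
```

Everything fits together: the lamp top is at z 174.7, the peg spacing comes out at 98.5 against 98, and the guard at 124 × 82. Next I'll go above the tester and then the guard, to refine both with the wrist camera.

```bash
cat >> h.py <<'E'
def plan(p,phi):
    s=manip.state(); q=R.from_quat(s['tcp_rot'])
    c,si=np.cos(phi),np.sin(phi); G=R.from_matrix(np.array([[c,si,0],[si,-c,0],[0,0,-1.]]))
    print('shift',(q.inv().apply(np.array(p)-s['ee_pos'])/25).round(3).tolist(),'turn',((q.inv()*G).as_rotvec(degrees=True)/6).round(3).tolist(),'t',round(s['time_s'],2),'w',round(s['gripper_width'],1))
def wsave(fn):
    s=manip.state(); f=save('wrist',fn); 
    q=R.from_quat(s['tcp_rot']).as_matrix(); W=np.eye(4);W[:3,:3]=q;W[:3,3]=s['ee_pos']
    np.savez('pics/'+fn+'.npz',fx=f['fx'],cx=f['cx'],cy=f['cy'],M=W@f['tool_from_camera'])
def wray(fn,u,v):
    f=np.load('pics/'+fn+'.npz');a=np.array([u-f['cx'],v-f['cy']]);r=np.hypot(*a);th=r/f['fx']
    d=np.array([*(a/r*np.sin(th)),np.cos(th)])*[1,-1,-1]; return f['M'][:3,3],f['M'][:3,:3]@d
def wz(fn,u,v,z):
    o,d=wray(fn,u,v);return o+d*(z-o[2])/d[2]
def wproj(fn,P):
    f=np.load('pics/'+fn+'.npz');p=(np.linalg.inv(f['M'])@np.r_[P,1])[:3]*[1,-1,-1]
    th=np.arctan2(np.hypot(p[0],p[1]),p[2]);k=f['fx']*th/np.hypot(p[0],p[1]);return float(f['cx']+k*p[0]),float(f['cy']+k*p[1])
E
python3 -c "
from h import *
plan([487,0,200],np.pi/2-.165)"
```

```text
shift [18.992, -21.634, 1.253] turn [-0.013, -0.009, -11.277] t 0.15 w 85.3
```

```bash
python3 -m creep '[[[19,-21.6,0],[0,0,-11.28],85],[[19,-21.6,0],[0,0,-11.28],85],[[19,-21.6,0],[0,0,-11.28],85],[[19,-21.6,0],[0,0,-11.28],85],[[19,-21.6,0],[0,0,-11.28],85],[[19,-21.6,0],[0,0,-11.28],85],[[19,-21.6,0],[0,0,-11.28],85],[[19,-21.6,0],[0,0,-11.28],85]]'; python3 -c "
from h import *
plan([487,0,200],np.pi/2-.165)"
```

```text
time_s: 0.82
ee_pos: [304.1, -338.6, 231.2]
tcp_rot: [0.817, 0.577, -0.0, -0.0]
wrist_force: [1.1, 0.2, -0.1]
gripper_width: 85.1
finger_force: 0.0
shift [15.211, 2.381, 1.24] turn [-0.004, 0.004, -1.672] t 0.82 w 85.1
```

```bash
python3 -m creep '[[[15.2,2.4,1.2],[0,0,-1.67],85],[[15.2,2.4,1.2],[0,0,-1.67],85],[[15.2,2.4,1.2],[0,0,-1.67],85],[[15.2,2.4,1.2],[0,0,-1.67],85],[[15.2,2.4,1.2],[0,0,-1.67],85],[[15.2,2.4,1.2],[0,0,-1.67],85],[[15.2,2.4,1.2],[0,0,-1.67],85],[[15.2,2.4,1.2],[0,0,-1.67],85]]'; python3 -c "
from h import *
plan([487,0,200],np.pi/2-.165)"
```

```text
time_s: 1.48
ee_pos: [464.3, -47.8, 205.3]
tcp_rot: [0.765, 0.644, -0.0, 0.0]
wrist_force: [0.7, -0.3, -0.0]
gripper_width: 84.8
finger_force: 0.0
shift [2.039, 0.569, 0.21] turn [0.003, 0.007, -0.066] t 1.48 w 84.8
```

```bash
python3 -m creep '[[[0,0,0],[0,0,0],85],[[0,0,0],[0,0,0],85],[[0,0,0],[0,0,0],85],[[0,0,0],[0,0,0],85]]'; python3 -c "
from h import *
plan([487,0,200],np.pi/2-.165); wsave('w1')
print([wproj('w1',p) for p in ([495,48.5,74],[479,-48.5,74],[487,0,60])])
plan([510,-321,140],np.pi/2+.133)"
```

```text
time_s: 1.82
ee_pos: [463.1, -51.0, 205.1]
tcp_rot: [0.766, 0.643, -0.001, -0.0]
wrist_force: [-0.0, -0.3, -0.2]
gripper_width: 84.6
finger_force: 0.0
shift [2.173, 0.59, 0.202] turn [-0.008, 0.009, -0.08] t 1.82 w 84.6
[(343.1817904414872, 89.6373519204057), (343.0414073831467, 220.12848075495748), (342.3493453418978, 154.20795561748238)]
shift [-10.298, 3.719, 2.615] turn [-0.007, 0.008, -2.935] t 1.87 w 85.0
```

View pics/w1.png

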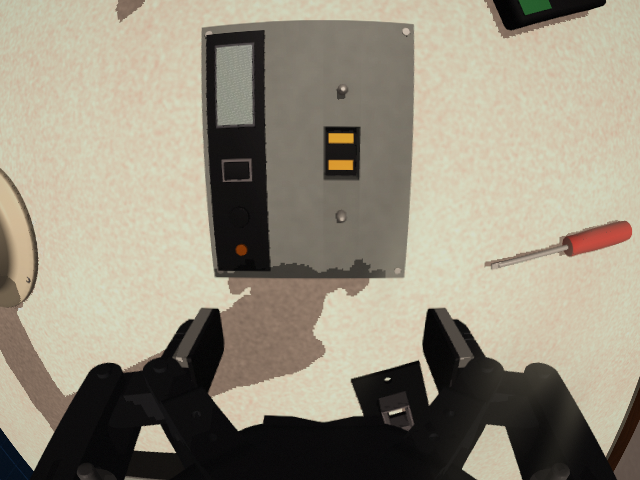

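The wrist view shows the well centred near (342,153) against a predicted (342.3,154.2), and the pegs at (342,90) and (341,215), so the estimate is within about 1 mm. Next is the guard, viewed from the same relative offset.

Run:
```python
from h import *
im=cv2.imread('pics/w1.png'); g=im.max(2)[115:190,310:375]
m=((g<60)|((im[115:190,310:375,2].astype(int)-im[115:190,310:375,0])>60)).astype(np.uint8)
m=cv2.morphologyEx(m,cv2.MORPH_CLOSE,np.ones((5,5)))
n,l,s,c=cv2.connectedComponentsWithStats(m);i=1+s[1:,4].argmax();print(s[i],c[i]+[310,115])
r=cv2.minAreaRect(np.argwhere(l==i)[:,::-1].astype(np.float32));print(r)
u,v=np.array(r[0])+[310,115];print(wz('w1',u,v,60))
plan([517.3,-375.5,165],np.pi/2+.133)
```

```text
[  14   12   36   53 1806] [341.80952381 152.37929125]
((31.797134399414062, 37.628822326660156), (34.72475814819336, 52.00938034057617), 1.2730300426483154)
[486.77923303   1.28944924  60.        ]
shift [-12.395, 4.384, 1.616] turn [-0.007, 0.008, -2.935] t 1.87 w 85.0
```

```bash
python3 -m creep '[[[-12.4,4.4,1.6],[0,0,-2.94],85],[[-12.4,4.4,1.6],[0,0,-2.94],85],[[-12.4,4.4,1.6],[0,0,-2.94],85],[[-12.4,4.4,1.6],[0,0,-2.94],85],[[-12.4,4.4,1.6],[0,0,-2.94],85],[[-12.4,4.4,1.6],[0,0,-2.94],85],[[-12.4,4.4,1.6],[0,0,-2.94],85],[[-12.4,4.4,1.6],[0,0,-2.94],85]]' && python3 -m creep '[[[0,0,0],[0,0,0],85],[[0,0,0],[0,0,0],85],[[0,0,0],[0,0,0],85]]'
python3 - <<'E'
from h import *
plan([517.3,-375.5,165],np.pi/2+.133); wsave('w2')
c,s=np.cos(.133),np.sin(.133); A=np.array([[c,-s],[s,c]])
print([np.round(wproj('w2',np.r_[A@[x,y]+[510,-321],6])).tolist() for x,y in((42,62),(-42,62),(-42,-62),(42,-62),(0,49),(0,-49))])
print([np.round(wproj('w2',np.r_[A@[x,y]+[510,-321],32])).tolist() for x,y in((17,24),(-17,24),(-17,-24),(17,-24))])
E
```

```text
time_s: 2.53
ee_pos: [517.0, -378.6, 164.9]
tcp_rot: [0.659, 0.752, -0.001, -0.0]
wrist_force: [1.1, 0.0, 1.3]
gripper_width: 85.2
finger_force: 0.0
time_s: 2.78
ee_pos: [517.9, -374.6, 165.0]
tcp_rot: [0.658, 0.753, 0.0, -0.001]
wrist_force: [-0.4, 1.4, 0.4]
gripper_width: 85.1
finger_force: 0.0
shift [-0.033, -0.03, 0.001] turn [-0.004, -0.01, 0.005] t 2.78 w 85.1
[[375.0, 78.0], [270.0, 78.0], [273.0, 226.0], [371.0, 226.0], [322.0, 93.0], [322.0, 211.0]]
[[346.0, 124.0], [299.0, 124.0], [300.0, 188.0], [345.0, 188.0]]
```

View pics/w2.png

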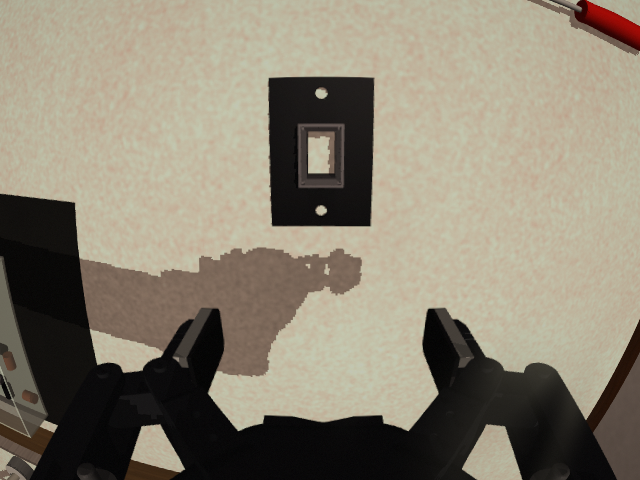

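The guard matches the prediction within 1 px: holes at (321,93) and (321,210), corners at 269–374 and 78–226. I'll descend and grip it, and enlarge the pegs in w1.

Run:
```python
from h import *
plan([509.5,-320.9,11],np.pi/2+.133)
im=cv2.imread('pics/w1.png')
c=lambda y:cv2.resize(im[y:y+30,325:360],(350,300),interpolation=cv2.INTER_CUBIC)
cv2.imwrite('pics/m3.png',cv2.convertScaleAbs(np.hstack([c(78),c(202)]),alpha=1.6))
```

```text
shift [2.122, -0.074, 6.18] turn [-0.001, -0.007, 0.028] t 2.83 w 84.7
```

View pics/m3.png

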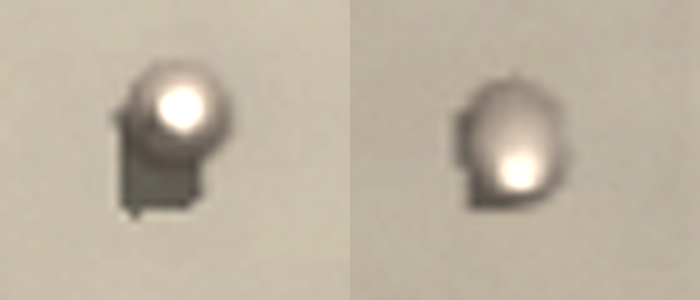

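The left peg tip is at (342.8,88.2) and the right one at (341.5,218.7).

```bash
python3 - <<'E'
from h import *
a=wz('w1',342.8,88.2,74);b=wz('w1',341.5,218.7,74);d=a-b
print(a,b,(a+b)/2,np.linalg.norm(d),np.arctan2(-d[0],d[1]))
h=[wz('w2',321,92.8,3),wz('w2',320.8,210.3,3)];d=h[0]-h[1];print(h,(h[0]+h[1])/2,np.linalg.norm(d),np.arctan2(-d[0],d[1]))
E
python3 -m creep '[[[2.12,-0.07,0],[0,0,0],85],[[2.12,-0.07,0],[0,0,0],85],[[2.12,-0.07,1.6],[0,0,0],85],[[2.12,-0.07,3],[0,0,0],85],[[2.12,-0.07,4.2],[0,0,0],85],[[2.12,-0.07,5.2],[0,0,0],85],[[2.12,-0.07,6],[0,0,0],85],[[2.12,-0.07,6.16],[0,0,0],85]]' && python3 -m creep '[[[0,0,0],[0,0,0],80],[[0,0,0],[0,0,0],60],[[0,0,0],[0,0,0],30],[[0,0,0],[0,0,0],10],[[0,0,0],[0,0,0],10],[[0,0,0],[0,0,0],10],[[0,0,0],[0,0,0],10],[[0,0,0],[0,0,0],10]]' 35
```

```text
[494.90727148  49.59532026  74.        ] [478.01188037 -47.17692767  74.        ] [486.45957592   1.2091963   74.        ] 98.23605351336619 -0.17284706327136987
[array([ 502.35653698, -272.26406565,    3.        ]), array([ 515.30797013, -369.46596123,    3.        ])] [ 508.83225356 -320.86501344    3.        ] 98.06094087364369 0.1324623813095394
time_s: 3.5
ee_pos: [508.0, -318.7, 8.6]
tcp_rot: [0.656, 0.755, -0.0, -0.003]
wrist_force: [-1.9, -0.1, -0.1]
gripper_width: 85.0
finger_force: 0.0
time_s: 4.17
ee_pos: [511.4, -321.9, 13.0]
tcp_rot: [0.657, 0.754, -0.0, 0.001]
wrist_force: [-1.3, 1.3, 6.4]
gripper_width: 32.9
finger_force: 36.5
```

```bash
python3 -m creep '[[[0,0,0],[0,0,0],10],[[0,0,0],[0,0,0],10],[[0,0,-0.6],[0,0,0],10],[[0,0,-1.6],[0,0,0],10],[[0,0,-2.8],[0,0,0],10],[[0,0,-4],[0,0,0],10],[[0,0,-4.6],[0,0,0],10],[[0,0,-4.6],[0,0,0],10]]' && python3 -m creep '[[[0,0,0],[0,0,0],10],[[0,0,0],[0,0,0],10],[[0,0,0],[0,0,0],10]]'
python3 - <<'E'
from h import *
plan([486.5,0.2,125],np.pi/2-.17);wsave('w3')
im=cv2.imread('pics/w3.png');cv2.imwrite('pics/m4.png',cv2.convertScaleAbs(im,alpha=1.5))
E
```

```text
time_s: 4.83
ee_pos: [513.1, -322.4, 131.1]
tcp_rot: [0.657, 0.754, 0.0, 0.004]
wrist_force: [1.0, -0.7, 0.3]
gripper_width: 33.4
finger_force: 35.6
time_s: 5.08
ee_pos: [509.2, -320.9, 124.8]
tcp_rot: [0.657, 0.754, -0.0, -0.001]
wrist_force: [-0.3, 0.3, -1.1]
gripper_width: 33.0
finger_force: 35.6
shift [12.849, 0.851, 0.011] turn [-0.024, -0.013, 2.929] t 5.08 w 33.0
```

View pics/m4.png

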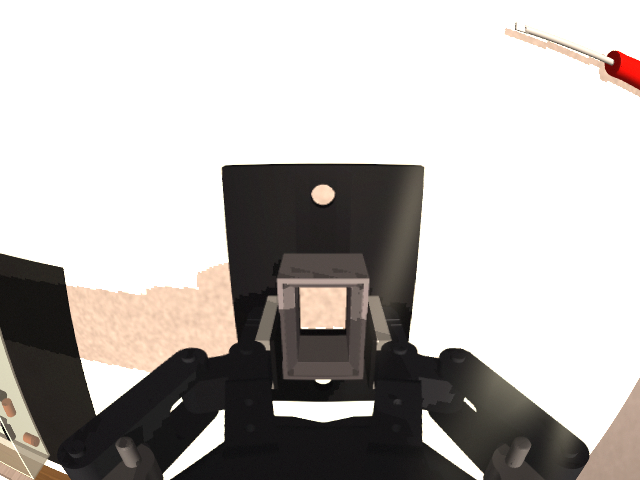

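The guard hangs level and centred between the fingers, with its front hole at (322.5,194.5) and the rim spanning rows 280–378.

```bash
python3 - <<'E'
from h import *
s=manip.state();q=R.from_quat(s['tcp_rot']);print(s['ee_pos'])
for zb in (10,11,13):
  f=lambda u,v,h:q.inv().apply(wz('w3',u,v,s['ee_pos'][2]-zb+h)-s['ee_pos']).round(1)
  print(zb,f(322.5,194.5,6),f(322.5,166,6),f(323,281,32),f(323,379,32))
plan([486.5,0.2,125],np.pi/2-.172)
E
python3 -m creep '[[[12.85,0.85,0],[0,0,2.95],10],[[12.85,0.85,0],[0,0,2.95],10],[[12.85,0.85,0],[0,0,2.95],10],[[12.85,0.85,0],[0,0,2.95],10],[[12.85,0.85,0],[0,0,2.95],10],[[12.85,0.85,0],[0,0,2.95],10],[[12.85,0.85,0],[0,0,2.95],10],[[12.85,0.85,0],[0,0,2.95],10]]' && python3 -m creep '[[[0,0,0],[0,0,0],10],[[0,0,0],[0,0,0],10],[[0,0,0],[0,0,0],10],[[0,0,0],[0,0,0],10]]'
```

```text
[ 509.33303022 -320.8636467   124.77952154]
10 [51.8 -0.6  4.1] [63.4 -0.6  4.1] [ 25.7  -0.3 -22. ] [-19.9  -0.3 -22. ]
11 [51.5 -0.6  5.1] [63.2 -0.6  5.1] [ 25.2  -0.3 -21. ] [-20.7  -0.3 -21. ]
13 [51.1 -0.6  7.1] [63.  -0.6  7.1] [ 24.3  -0.3 -19. ] [-22.4  -0.3 -19. ]
shift [12.847, 0.846, 0.014] turn [-0.022, -0.015, 2.948] t 5.13 w 33.5
time_s: 5.8
ee_pos: [486.3, 4.0, 125.8]
tcp_rot: [0.764, 0.645, 0.0, -0.001]
wrist_force: [0.4, -0.2, -0.6]
gripper_width: 33.2
finger_force: 35.6
time_s: 6.13
ee_pos: [487.5, -1.7, 125.8]
tcp_rot: [0.766, 0.643, -0.001, -0.0]
wrist_force: [-0.2, -0.3, -1.1]
gripper_width: 33.2
finger_force: 35.6
```

```bash
python3 -c "
from h import *
plan([487,0.9,88],np.pi/2-.172)"
```

```text
shift [0.099, -0.035, 1.511] turn [-0.011, 0.006, -0.022] t 6.13 w 33.2
```

```bash
python3 -m creep '[[[0.1,-0.03,0],[0,0,0],10],[[0.1,-0.03,0.5],[0,0,0],10],[[0.1,-0.03,1],[0,0,0],10],[[0.1,-0.03,1.4],[0,0,0],10],[[0.1,-0.03,1.5],[0,0,0],10],[[0.1,-0.03,1.5],[0,0,0],10],[[0.1,-0.03,1.5],[0,0,0],10]]'; python3 -c "
from h import *
plan([487,0.9,85],np.pi/2-.172)"
python3 -m creep '[[[0,0,0.05],[0,0,0],10],[[0,0,0.1],[0,0,0],10],[[0,0,0.15],[0,0,0],10],[[0,0,0.2],[0,0,0],10],[[0,0,0.25],[0,0,0],10],[[0,0,0.3],[0,0,0],10],[[0,0,0.3],[0,0,0],10],[[0,0,0.3],[0,0,0],10]]'
```

```text
time_s: 6.72
ee_pos: [487.1, 2.7, 88.5]
tcp_rot: [0.765, 0.644, -0.0, -0.0]
wrist_force: [-0.0, 0.1, 0.3]
gripper_width: 32.8
finger_force: 35.6
shift [-0.072, 0.007, 0.138] turn [-0.009, -0.003, 0.001] t 6.72 w 32.8
time_s: 7.38
ee_pos: [487.0, 0.9, 81.1]
tcp_rot: [0.766, 0.643, -0.001, 0.0]
wrist_force: [-1.0, -5.5, -1.5]
gripper_width: 33.2
finger_force: 35.6
```

```bash
python3 -m creep '[[[-0.03,0,0],[0,0,0],10],[[-0.06,0,0],[0,0,0],10],[[-0.06,0,0],[0,0,0],10],[[-0.06,0,0],[0,0,0],10]]'; python3 -m creep '[[[0,0,0.04],[0,0,0],10],[[0,0,0.08],[0,0,0],10],[[0,0,0.12],[0,0,0],10],[[0,0,0.16],[0,0,0],10],[[0,0,0.16],[0,0,0],10],[[0,0,0.16],[0,0,0],10]]'
```

```text
time_s: 7.72
ee_pos: [486.9, 0.8, 81.3]
tcp_rot: [0.765, 0.644, -0.0, -0.0]
wrist_force: [-1.0, -4.0, -1.8]
gripper_width: 33.4
finger_force: 35.5
time_s: 8.22
ee_pos: [486.9, 0.8, 77.2]
tcp_rot: [0.765, 0.644, -0.0, -0.0]
wrist_force: [-2.4, -4.4, -0.8]
gripper_width: 33.1
finger_force: 35.7
```

```bash
python3 -m creep '[[[0,0,0.04],[0,0,0],10],[[0,0,0.08],[0,0,0],10],[[0,0,0.12],[0,0,0],10],[[0,0,0.16],[0,0,0],10],[[0,0,0.2],[0,0,0],10],[[0,0,0.2],[0,0,0],10],[[0,0,0.2],[0,0,0],10]]';python3 -m creep '[[[0,0,0.04],[0,0,0],10],[[0,0,0.06],[0,0,0],10],[[0,0,0.06],[0,0,0],10],[[0,0,0.06],[0,0,0],10]]'
```

```text
time_s: 8.8
ee_pos: [486.9, 0.7, 72.9]
tcp_rot: [0.765, 0.644, -0.001, 0.0]
wrist_force: [-4.9, -5.5, 10.1]
gripper_width: 33.4
finger_force: 36.8
time_s: 9.13
ee_pos: [487.0, 0.7, 72.9]
tcp_rot: [0.765, 0.644, -0.001, 0.001]
wrist_force: [-11.5, -6.9, 28.4]
gripper_width: 33.1
finger_force: 39.1
```

```bash
python3 -m creep '[[[0,0,-0.06],[0,0,0],50],[[0,0,-0.06],[0,0,0],70],[[0,0,-0.06],[0,0,0],70],[[0,0,-0.06],[0,0,0],70],[[0,0,-0.06],[0,0,0],70]]'; python3 -m creep '[[[0,0,-1],[0,0,0],70],[[0,0,-2.5],[0,0,0],70],[[-0.8,0,-4],[0,0,0],70],[[-2.16,0,-5.3],[0,0,0],70],[[-2.16,0,-5.3],[0,0,0],70],[[-2.16,0,-5.3],[0,0,0],70],[[-2.16,0,-5.3],[0,0,0],70],[[-2.16,0,-5.3],[0,0,0],70]]';  python3 - <<'E'
from h import *
wsave('w4'); print(manip.state()['ee_pos'])
c,s=np.cos(-.172),np.sin(-.172); A=np.array([[c,-s],[s,c]])
for z in(60,62):
 print([np.round(wproj('w4',np.r_[A@[x,y]+[486.5,1.2],z+6])).tolist() for x,y in((42,62),(-42,62),(-42,-62),(42,-62),(0,49),(0,-49))])
im=cv2.imread('pics/w4.png');cv2.imwrite('pics/m5.png',cv2.convertScaleAbs(cv2.resize(im[30:280,200:480],(784,700-100)),alpha=1.8))
E
```

```text
time_s: 9.55
ee_pos: [487.4, 1.7, 72.3]
tcp_rot: [0.765, 0.644, 0.0, -0.0]
wrist_force: [0.3, -0.4, 0.4]
gripper_width: 69.8
finger_force: 0.0
time_s: 10.22
ee_pos: [477.1, -51.0, 203.8]
tcp_rot: [0.765, 0.644, -0.0, -0.001]
wrist_force: [0.3, 0.3, 0.7]
gripper_width: 70.3
finger_force: 0.0
[477.07245887 -50.72939783 203.6924935 ]
[[381.0, 77.0], [268.0, 76.0], [271.0, 235.0], [376.0, 235.0], [324.0, 92.0], [324.0, 219.0]]
[[381.0, 76.0], [267.0, 76.0], [271.0, 236.0], [376.0, 236.0], [324.0, 92.0], [324.0, 220.0]]
```

View pics/m5.png

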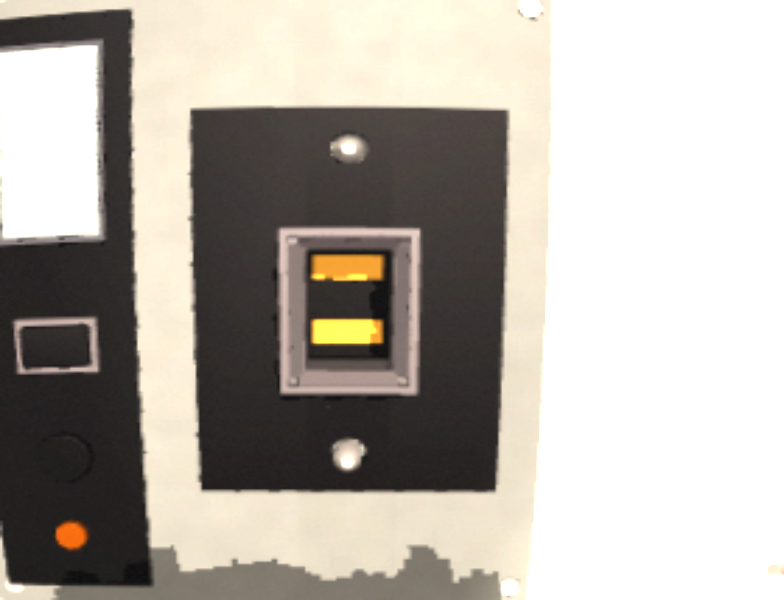

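The guard is seated: corners at (268,76), (381,76), (377,234) and (272,234), against (268,77), (381,77), (376,235) and (271,235) predicted for fully home. Both peg tips show through the holes, and step 1's release has held for more than 0.2 s. Now the lamp.

Run:
```python
from h import *
P=lambda x,y:(200+(x+.5)/2.8-.5,30+(y+.5)/2.4-.5)
r=np.array([wz('w4',*P(*p),92) for p in((278,228),(420,228),(418,394),(281,394))]);print(r.round(1).tolist(),r.mean(0))
g=np.array([wz('w4',*P(*p),66) for p in((191,110),(508,110),(496,490),(201,490))]);print(g.round(1).tolist(),g.mean(0))
d=g[0]-g[3]+g[1]-g[2];print(np.arctan2(-d[0],d[1]));d=r[0]-r[3]+r[1]-r[2];print(np.arctan2(-d[0],d[1]))
plan([454.1,232,285],np.pi/2-.075)
```

```text
[[474.1, 28.7, 92.0], [507.9, 23.0, 92.0], [499.9, -24.6, 92.0], [466.1, -18.8, 92.0]] [486.97689932   2.06931686  92.        ]
[[456.1, 70.0, 66.0], [538.9, 55.9, 66.0], [518.0, -65.9, 66.0], [435.0, -51.8, 66.0]] [487.00806894   2.06160799  66.        ]
-0.17090911349369098
-0.16602109029991785
shift [10.994, -2.826, -3.235] turn [-0.02, -0.01, -0.908] t 10.27 w 70.0
```

```bash
python3 -m creep '[[[0,0,-3.2],[0,0,0],70],[[0,0,-3.2],[0,0,0],70],[[11,-2.8,-3.2],[0,0,-0.9],70],[[11,-2.8,-3.2],[0,0,-0.9],70],[[11,-2.8,-3.2],[0,0,-0.9],70],[[11,-2.8,-3.2],[0,0,-0.9],70],[[11,-2.8,-3.2],[0,0,-0.9],70],[[11,-2.8,-3.2],[0,0,-0.9],70]]'; python3 -m creep '[[[0,0,0],[0,0,0],70],[[0,0,0],[0,0,0],70],[[0,0,0],[0,0,0],70],[[0,0,0],[0,0,0],70],[[0,0,0],[0,0,0],70],[[0,0,0],[0,0,0],70]]'; python3 -c "
from h import *
plan([454.1,232,285],np.pi/2-.075)"
```

```text
time_s: 10.93
ee_pos: [457.1, 199.9, 283.9]
tcp_rot: [0.733, 0.68, -0.001, -0.001]
wrist_force: [1.0, 0.7, 0.6]
gripper_width: 69.9
finger_force: 0.0
time_s: 11.43
ee_pos: [459.0, 195.5, 284.6]
tcp_rot: [0.735, 0.678, -0.0, 0.0]
wrist_force: [-1.0, -0.3, 0.3]
gripper_width: 70.0
finger_force: 0.0
shift [1.441, -0.314, -0.018] turn [-0.004, 0.005, -0.055] t 11.43 w 70.0
```

```bash
python3 -m creep '[[[1.44,-0.31,0],[0,0,-0.05],70],[[1.44,-0.31,0],[0,0,-0.05],70],[[1.44,-0.31,0],[0,0,-0.05],70],[[1.44,-0.31,0],[0,0,-0.05],70],[[1.44,-0.31,0],[0,0,-0.05],70],[[1.44,-0.31,0],[0,0,-0.05],70],[[1.44,-0.31,0],[0,0,-0.05],70]]'
python3 - <<'E'
from h import *
print(manip.state()['ee_pos']);wsave('w5')
c,s=np.cos(-.075),np.sin(-.075); A=np.array([[c,-s],[s,c]])
print([np.round(wproj('w5',np.r_[A@[x,y]+[458.2,286.8],174]),1).tolist() for x,y in((9,16),(-9,16),(-9,-16),(9,-16))])
im=cv2.imread('pics/w5.png');cv2.imwrite('pics/m6.png',np.hstack([cv2.resize(im[60:260,270:380],(330,600),interpolation=cv2.INTER_CUBIC),cv2.resize(im,(460,345))[:345].repeat(1,0) if 0 else np.vstack([cv2.resize(im,(460,345)),np.zeros((255,460,3),np.uint8)])]))
E
```

```text
time_s: 12.02
ee_pos: [454.2, 232.4, 284.8]
tcp_rot: [0.733, 0.68, -0.0, 0.0]
wrist_force: [-0.5, -0.9, 0.3]
gripper_width: 69.7
finger_force: 0.0
[454.15494998 232.41275703 284.8266446 ]
[[336.5, 135.5], [309.8, 135.5], [310.0, 181.7], [336.1, 181.7]]
```

View pics/m6.png

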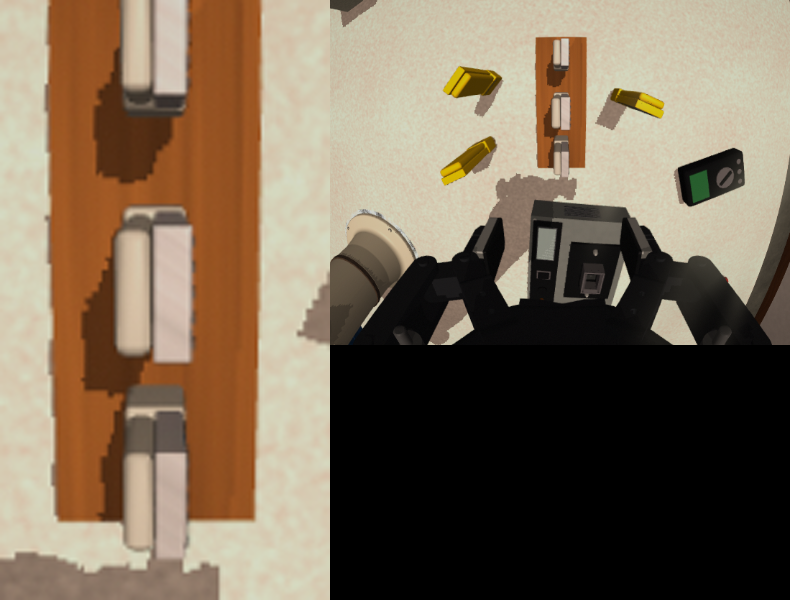

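The lamp's top spans u 308–334, v 133–181, about 1.4 mm to −x and 0.7 mm to +y of the estimate, and its 46 px length agrees with the height. Descend and grip.

```bash
python3 -c "
from h import *
plan([457.2,287.5,136],np.pi/2-.075)"
```

```text
shift [2.201, -0.038, 5.953] turn [0.001, 0.004, 0.007] t 12.07 w 70.1
```

```bash
python3 -m creep '[[[1.2,-0.04,0],[0,0,0],70],[[2.2,-0.04,0],[0,0,0],70],[[2.2,-0.04,0],[0,0,0],70],[[2.2,-0.04,1],[0,0,0],70],[[2.2,-0.04,2],[0,0,0],70],[[2.2,-0.04,2.6],[0,0,0],70],[[2.2,-0.04,2.6],[0,0,0],70],[[2.2,-0.04,2.6],[0,0,0],70]]'; python3 -c "
from h import *
plan([457.2,287.5,136],np.pi/2-.075)"
```

```text
time_s: 12.73
ee_pos: [456.5, 287.8, 219.5]
tcp_rot: [0.732, 0.681, -0.001, -0.0]
wrist_force: [0.2, 0.5, 0.2]
gripper_width: 70.3
finger_force: 0.0
shift [-0.007, 0.036, 3.341] turn [-0.014, 0.007, 0.02] t 12.73 w 70.3
```

```bash
python3 -m creep '[[[0,0.02,0.6],[0,0,0],70],[[0,0.02,1.4],[0,0,0],70],[[0,0.02,2.2],[0,0,0],70],[[0,0.02,2.9],[0,0,0],70],[[0,0.02,3.34],[0,0,0],70],[[0,0.02,3.34],[0,0,0],70],[[0,0.02,3.34],[0,0,0],70],[[0,0.02,3.34],[0,0,0],70]]'; python3 -m creep '[[[0,0,0],[0,0,0],50],[[0,0,0],[0,0,0],35],[[0,0,0],[0,0,0],26],[[0,0,0],[0,0,0],20],[[0,0,0],[0,0,0],14],[[0,0,0],[0,0,0],5],[[0,0,0],[0,0,0],5],[[0,0,0],[0,0,0],5]]' 45;  python3 -m creep '[[[0,0,0],[0,0,0],5],[[0,0,0],[0,0,0],5],[[0,0,0],[0,0,0],5]]'
```

```text
time_s: 13.4
ee_pos: [458.0, 289.2, 137.8]
tcp_rot: [0.732, 0.681, 0.001, 0.0]
wrist_force: [-0.4, -0.1, 0.3]
gripper_width: 70.0
finger_force: 0.0
time_s: 14.07
ee_pos: [457.3, 288.6, 136.8]
tcp_rot: [0.732, 0.681, 0.0, 0.0]
wrist_force: [-0.2, -0.7, 5.1]
gripper_width: 18.0
finger_force: 45.1
time_s: 14.32
ee_pos: [457.3, 288.6, 136.8]
tcp_rot: [0.732, 0.681, 0.0, 0.0]
wrist_force: [-1.6, -1.0, 6.1]
gripper_width: 17.5
finger_force: 45.1
```

```bash
python3 -m creep '[[[0,0,-0.3],[0,0,0],5],[[0,0,-0.9],[0,0,0],5],[[0,0,-1.8],[0,0,0],5],[[0,0,-3],[0,0,0],5],[[0,0,-4.2],[0,0,0],5],[[0,0,-5.4],[0,0,0],5],[[0,0,-6],[0,0,0],5],[[0,0,-6],[0,0,0],5]]'; python3 -m creep '[[[0,0,0],[0,0,0],5],[[0,0,0],[0,0,0],5],[[0,0,0],[0,0,0],5],[[0,0,0],[0,0,0],5]]'; python3 -c "
from h import *
plan([487.3,3,285],np.pi/2-.17)"
```

```text
time_s: 14.98
ee_pos: [458.7, 290.1, 290.3]
tcp_rot: [0.732, 0.681, 0.003, 0.001]
wrist_force: [0.8, 0.5, -1.6]
gripper_width: 17.4
finger_force: 44.5
time_s: 15.32
ee_pos: [456.6, 287.8, 285.0]
tcp_rot: [0.732, 0.681, -0.001, -0.0]
wrist_force: [0.1, 0.2, -1.2]
gripper_width: 17.5
finger_force: 44.5
shift [-11.274, 2.051, 0.009] turn [-0.02, 0.012, 0.931] t 15.32 w 17.5
```

```bash
python3 -m creep '[[[-1,0.2,0],[0,0,0.1],5],[[-2.4,0.45,0],[0,0,0.2],5],[[-3.8,0.7,0],[0,0,0.35],5],[[-5.2,0.95,0],[0,0,0.5],5],[[-6.6,1.2,0],[0,0,0.65],5],[[-8,1.45,0],[0,0,0.8],5],[[-9.4,1.7,0],[0,0,0.93],5],[[-10.4,1.9,0],[0,0,0.93],5]]';python3 -m creep '[[[-0.87,0.15,0],[0,0,0],5],[[-0.87,0.15,0],[0,0,0],5],[[-0.87,0.15,0],[0,0,0],5],[[-0.87,0.15,0],[0,0,0],5],[[-0.87,0.15,0],[0,0,0],5],[[-0.87,0.15,0],[0,0,0],5]]'; python3 -c "
from h import *
plan([487.3,3,285],np.pi/2-.17)"
```

```text
time_s: 15.98
ee_pos: [485.2, 21.9, 285.5]
tcp_rot: [0.766, 0.643, -0.001, -0.0]
wrist_force: [0.6, -0.1, -1.5]
gripper_width: 17.2
finger_force: 44.3
time_s: 16.48
ee_pos: [485.6, 5.2, 286.3]
tcp_rot: [0.764, 0.646, 0.0, -0.0]
wrist_force: [-0.3, 0.4, -0.9]
gripper_width: 17.5
finger_force: 44.3
shift [-0.074, 0.083, 0.054] turn [-0.001, -0.004, 0.026] t 16.48 w 17.5
```

```bash
python3 -m creep '[[[-0.07,0.08,0.5],[0,0,0.03],5],[[-0.07,0.08,1.2],[0,0,0.03],5],[[-0.07,0.08,1.9],[0,0,0.03],5],[[-0.07,0.08,2.4],[0,0,0.03],5],[[-0.07,0.08,2.5],[0,0,0.03],5],[[-0.07,0.08,2.5],[0,0,0.03],5],[[-0.07,0.08,2.5],[0,0,0.03],5],[[-0.07,0.08,2.5],[0,0,0.03],5]]'; python3 -m creep '[[[0,0,0],[0,0,0],5],[[0,0,0],[0,0,0],5]]'
python3 - <<'E'
from h import *
plan([487.3,3,203],np.pi/2-.17)
s=save('scene','s1')
save('top','t1')
E
```

```text
time_s: 17.15
ee_pos: [488.1, 1.8, 224.7]
tcp_rot: [0.766, 0.643, 0.001, 0.0]
wrist_force: [0.7, 0.2, -1.4]
gripper_width: 17.1
finger_force: 44.2
time_s: 17.32
ee_pos: [487.9, 1.5, 224.6]
tcp_rot: [0.766, 0.643, 0.0, 0.001]
wrist_force: [-0.6, 0.7, -1.0]
gripper_width: 17.9
finger_force: 44.2
shift [0.055, -0.036, 0.863] turn [0.014, 0.001, -0.032] t 17.32 w 17.9
```

```bash
python3 -m creep '[[[0.04,-0.02,0.2],[0,0,0],5],[[0.04,-0.02,0.4],[0,0,0],5],[[0.04,-0.02,0.6],[0,0,0],5],[[0.04,-0.02,0.8],[0,0,0],5],[[0.04,-0.02,0.86],[0,0,0],5],[[0.04,-0.02,0.86],[0,0,0],5],[[0.04,-0.02,0.86],[0,0,0],5]]'; python3 -m creep '[[[0,0,0.05],[0,0,0],5],[[0,0,0.1],[0,0,0],5],[[0,0,0.15],[0,0,0],5],[[0,0,0.2],[0,0,0],5],[[0,0,0.25],[0,0,0],5],[[0,0,0.28],[0,0,0],5],[[0,0,0.28],[0,0,0],5],[[0,0,0.28],[0,0,0],5]]'; python3 -c "
from h import *
plan([487.3,3,190],np.pi/2-.17)"
```

```text
time_s: 18.0
ee_pos: [487.0, 2.7, 202.2]
tcp_rot: [0.766, 0.643, -0.0, -0.0]
wrist_force: [-0.9, 0.1, -1.5]
gripper_width: 17.2
finger_force: 44.3
time_s: 18.67
ee_pos: [487.1, 2.6, 195.4]
tcp_rot: [0.766, 0.643, 0.0, -0.0]
wrist_force: [0.2, 0.7, -1.0]
gripper_width: 17.6
finger_force: 44.3
shift [0.017, 0.006, 0.215] turn [-0.0, -0.0, -0.03] t 18.67 w 17.6
```

```bash
for k in 1; do python3 -m creep '[[[0,0,0.04],[0,0,0],5],[[0,0,0.08],[0,0,0],5],[[0,0,0.12],[0,0,0],5],[[0,0,0.16],[0,0,0],5],[[0,0,0.2],[0,0,0],5],[[0,0,0.24],[0,0,0],5],[[0,0,0.24],[0,0,0],5],[[0,0,0.24],[0,0,0],5]]'; done
```

```text
time_s: 19.33
ee_pos: [487.0, 2.6, 189.3]
tcp_rot: [0.766, 0.643, -0.0, -0.0]
wrist_force: [0.7, 0.7, -0.9]
gripper_width: 17.8
finger_force: 44.3
```

```bash
python3 -m creep '[[[0,0,0.06],[0,0,0],5],[[0,0,0.14],[0,0,0],5],[[0,0,0.22],[0,0,0],5],[[0,0,0.3],[0,0,0],5],[[0,0,0.38],[0,0,0],5],[[0,0,0.44],[0,0,0],5],[[0,0,0.44],[0,0,0],5],[[0,0,0.44],[0,0,0],5]]'; python3 -m creep '[[[0,0,0.05],[0,0,0],5],[[0,0,0.1],[0,0,0],5],[[0,0,0.15],[0,0,0],5],[[0,0,0.2],[0,0,0],5],[[0,0,0.24],[0,0,0],5],[[0,0,0.24],[0,0,0],5],[[0,0,0.24],[0,0,0],5]]'
```

```text
time_s: 20.0
ee_pos: [487.0, 2.6, 178.3]
tcp_rot: [0.766, 0.643, -0.0, -0.0]
wrist_force: [-0.2, -0.1, -0.3]
gripper_width: 17.3
finger_force: 44.3
time_s: 20.58
ee_pos: [487.0, 2.6, 172.3]
tcp_rot: [0.766, 0.643, -0.0, -0.0]
wrist_force: [-0.5, 0.1, -1.7]
gripper_width: 17.6
finger_force: 44.3
```

Now I'll press down in small steps and watch the vertical force. Free it reads about −1.2, and midway should add about 5.3 N.

```bash
python3 -m creep '[[[0,0,0.05],[0,0,0],5],[[0,0,0.1],[0,0,0],5],[[0,0,0.14],[0,0,0],5],[[0,0,0.14],[0,0,0],5],[[0,0,0.14],[0,0,0],5]]'; python3 -m creep '[[[0,0,0.04],[0,0,0],5],[[0,0,0.08],[0,0,0],5],[[0,0,0.08],[0,0,0],5],[[0,0,0.08],[0,0,0],5]]';python3 -m creep '[[[0,0,0.04],[0,0,0],5],[[0,0,0.08],[0,0,0],5],[[0,0,0.08],[0,0,0],5],[[0,0,0.08],[0,0,0],5]]'
```

```text
time_s: 21.0
ee_pos: [487.0, 2.6, 168.8]
tcp_rot: [0.766, 0.643, -0.0, -0.0]
wrist_force: [0.2, 1.2, -0.8]
gripper_width: 17.2
finger_force: 44.3
time_s: 21.33
ee_pos: [487.1, 2.6, 166.9]
tcp_rot: [0.766, 0.643, 0.0, 0.0]
wrist_force: [0.3, 1.0, -0.9]
gripper_width: 17.5
finger_force: 44.3
time_s: 21.67
ee_pos: [487.2, 2.6, 165.1]
tcp_rot: [0.766, 0.643, 0.0, 0.0]
wrist_force: [-1.0, 0.4, 2.8]
gripper_width: 17.4
finger_force: 44.8
```

```bash
python3 -m creep '[[[0,0,0.04],[0,0,0],5],[[0,0,0.08],[0,0,0],5],[[0,0,0.1],[0,0,0],5],[[0,0,0.1],[0,0,0],5],[[0,0,0.1],[0,0,0],5],[[0,0,0.1],[0,0,0],5]]'; python3 -m creep '[[[0,0,0],[0,0,0],5],[[0,0,0],[0,0,0],5],[[0,0,0],[0,0,0],5]]'; python3 -m creep '[[[0,0,0],[0,0,0],5],[[0,0,0],[0,0,0],5],[[0,0,0],[0,0,0],5]]'
python3 - <<'E'
from h import *
F=[]
for i in range(12): manip.grab_frame('wrist');F.append(manip.state()['wrist_force'])
print(np.mean(F,0))
wsave('w7');save('top','t2');save('scene','s2')
E
```

```text
time_s: 22.17
ee_pos: [487.2, 2.6, 162.5]
tcp_rot: [0.766, 0.643, 0.0, 0.0]
wrist_force: [-0.6, 0.2, 4.1]
gripper_width: 17.3
finger_force: 45.1
time_s: 22.42
ee_pos: [487.2, 2.6, 162.5]
tcp_rot: [0.766, 0.643, 0.0, 0.0]
wrist_force: [-0.8, -0.2, 4.8]
gripper_width: 17.7
finger_force: 45.1
time_s: 22.67
ee_pos: [487.2, 2.6, 162.4]
tcp_rot: [0.766, 0.643, 0.0, 0.0]
wrist_force: [-0.8, -0.6, 4.1]
gripper_width: 17.5
finger_force: 45.1
[-0.53797543 -0.07018277  4.47122036]
```

Both the force (5.5 N, about 4.3 mm) and the geometry (4.4 mm) put the contacts at mid-travel, with negligible side force.

```bash
python3 -c "
from rig import manip
print(manip.job_done())"
```

```text
the job is handed in; nothing more can be done
None
```

I handed the job in with the guard home on both pegs and the long lamp held upright in its slot, pressing the contacts about 4.3 mm down of their 8 mm; the hand-in returned no verdict.

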